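# Set out the condiment tray

### The arm

A 6-joint arm with a two-finger parallel gripper is mounted at the origin on the work surface. World frame = base frame: x ahead of the robot, y to its left, z up, the work surface at z = 0. Lengths are in mm, angles in rad, forces in N, time in s.
With the tool pointing down it reaches from about 350 to 800 mm from the base axis. Payload 7.3 kg.
Tool frame: the origin (TCP) lies midway between the tips of the shut fingers; the grasp point (between the pads) lies 19 mm behind it; z points along the fingers, y is the line along which they close (so a half turn about z gives the same grasp; the last joint's range is limited). The gripper opens to 85 mm and grips with 20 to 120 N. Pads are 22 mm wide; open, the fingers measure 114 mm over their backs; the gripper's body (76 mm by 85 mm) begins 54 mm behind the grasp point. The pads swing forward as they close: fully open they stand 13 mm farther back than shut.
Start: joints at [-1.379, 0.342, 1.524, -0, 1.275, -0.146], TCP at [174.014, -495.342, 231.322] pointing down, gripper open.
Joint ranges: [-2.53, 2.53], [-0.77, 2.02], [0.04, 2.7], [-1, 4.14], [0.28, 2.66], [-3.11, 3.11]. Speed limits (rad/s): [2.57, 2.57, 3.14, 3.14, 3.14, 3.14].

### API

Orientations are given as a unit quaternion [x, y, z, w].
In Python, from workcell import manip, vision, job, models gives the robot as it stands. The module is installed in compiled form; this text tells all that it offers.
- The arm moves only by the tool carry_out, never from a script. Its argument "increments" is one flat list of numbers, 5 for each row, row after row: the shift along the tool's x, y, z in mm, then the turn about the tool's z in degrees, then the closure, from -1 (fully open) to 1 (shut). In form: [x, y, z, turn, hand, x, y, z, turn, hand, ...]. A call has exactly 10 rows; each row shifts and turns the commanded pose from where the row before left it, along the tool's axes as they then stand; what a row does not reach is not made up. A row lasts 1/8 s, in which the tool goes at most 62.5 mm and 10.7 degrees, less where a joint would pass 70% of its speed; a pose out of reach is approached as far as the arm can. A call is refused whole if a number of a shift passes 62.5 or a number of a turn 10.7, either way. A call with a gripper value outside its range is refused whole. The fingers move at their own pace and stop on an object; "grip_force" is the grip in N (left out, the last holds). Time passes only in rows, so rows that do not move let the fingers close, or fill a call up. It gives the time, the measured TCP pose, the force, the opening and the grip force at its end, in the units of the state.
- manip.state(): the state, without advancing time (a new reading comes with each control period).
- vision.camera(name): name is "scene" or "top"; returns a dict with "img" (420x560x3 uint8, blue, green, red), "z_map" (420x560 float32, mm along the optical axis (not along the pixel's ray), 0 where there is no reading), "fx", "fy", "cx", "cy" (pixels), "eye" and "attitude" of the camera in the world. Camera axes: x right, y up, looking along -z (the intrinsics and any distortion apply to the point x, -y, -z); pixel columns grow to the right and rows downward; lengths in mm; the calibration is good to about 2 mm. A picture is of the moment at which its call begins.
- job.hand_in(): hands the job in; it is judged then, once.
Trained networks look in the newest picture that a camera, given by its name, has taken for a name from the list of things; names that differ only in an ending like _2 or _b are one class to them, and where a whole thing is asked for, a point or a joint stands for the part that bears it (a point fixed in the world has none). Each returns a list of dicts, best first, with "p" (0 to 1); they miss things now and then, are a little off and sometimes report something else, mostly with a low value. They report only what shows in the picture. A call takes as long as a camera call. They do not tell look-alikes from the thing itself.
- models.search_frame(camera, label): "box" ([left, top, right, bottom] in pixels, round what is visible of it).
The state is a dict: "clock": time; "joint_pos": joint angles; "qd": joint speeds; "tau": joint torques, N m; "position": TCP position; "orientation": TCP orientation; "wrist_force": force on the tool from outside, world axes, zero at the start; "torque": the same for the moment, N m; "gripper_width": finger opening in mm; "grip_force": force on a finger pad.
Only numpy, scipy, OpenCV 4.12 (cv2) and the standard library are available. Lean on these libraries where they do the work, as an engineer would, in place of code of your own. Each camera call takes 0.05 s, during which the arm holds its last target. There are 200 camera calls.

### The job

Set out the tray for the rolling station: stand the jar in the middle of the square board, the bottle in the middle of the round board, and the short steel mould on the tray midway between the two boards, with the tall mould nested upright in it, loosely, without pressing it in so that it jams. Set each thing down upright and gently without dropping it, and leave the bowl, the plate and the rice paddle where they are.

Things in the scene. Friction and masses are not known exactly. Their poses are not given: they have to be found in the camera images.
- tray: shallow rectangular aluminium tray fixed to the counter, 130 x 350 mm, floor 3 mm thick, rim 9 mm high; origin at the centre of its underside; its y axis runs along the long side, x across. The two wooden boards stand on it, centred on its long axis 115 mm either side of its centre, so its centre is the midpoint between the boards
- square_board: square wooden board, 80 x 80 x 10 mm, fixed at one end of the tray (either end); origin at the centre of its underside, 3 mm above the counter; its top is 13 mm above the counter
- round_board: round wooden board, 88 mm in diameter, 10 mm thick, fixed at the other end of the tray; origin at the centre of its underside, 3 mm above the counter; its top is 13 mm above the counter
- short_mould_center (a point): the short steel mould: a loose, round, tapered open cup standing upright, 50 mm high, outside diameter 44 mm at the foot and 59 mm at the rim, wall 3 mm, about 80 g; the point is on its axis half-way up (25 mm above its foot), z up its axis
- tall_mould_center (a point): the tall steel mould: loose tapered open cup, upright, 85 mm high, outside diameter 42 mm at the foot, 67.5 mm at the rim, same taper as the short one, about 90 g; the point is on its axis half-way up (42.5 mm above its foot), z up. Let freely into the short mould it rests on the tapered walls, its foot about 15 mm above the short one's foot, its upper part standing out; pushed harder it wedges
- bottle_center (a point): the bottle: loose, upright, brown glass with a narrow neck and black cap, 115 mm high; straight body 54 mm in diameter up to 78 mm above its foot, cap 28 mm in diameter, about 220 g; the point is on its axis half-way up (57.5 mm above its foot), z up its axis
- jar_center (a point): the jar: loose, upright, squat white ceramic with a wooden lid fixed on it, 75 mm high, 64 mm in diameter (lid 61 mm, the top 15 mm), about 250 g; the point is on its axis half-way up (37.5 mm above its foot), z up its axis
- bowl: bystander: steel bowl, 110 mm across, 50 mm high, beyond the tray; origin at the centre of its underside; leave alone
- plate: bystander: white plate, 110 mm across, 15 mm high, beyond the tray; origin at the centre of its underside; leave alone
- paddle: bystander: white plastic rice paddle lying flat, about 200 mm long, 10 mm high; origin on its underside where the handle meets the blade; leave alone
Mind the look-alikes: they are no part of the job. Leave any red look-alike of the part that bears short_mould_center alone.

How it is judged (in metres and radians):
At the end, for the whole second after the job is handed in: Jar on the square board, bottle on the round one, within 12 mm of centre; short mould on the tray floor within 15 mm of the tray's centre; tall mould nested in it, axes within 8 mm, centre 27 to 39 mm above the other's; all upright (0.15 rad), released, at rest (horizontal distance between jar_center and square_board below 0.012 m and height (world z) of jar_center between 0.0455 and 0.0555 m and horizontal distance between bottle_center and round_board below 0.012 m and height (world z) of bottle_center between 0.0655 and 0.0755 m and horizontal distance between short_mould_center and tray below 0.015 m and height (world z) of short_mould_center between 0.024 and 0.032 m and horizontal distance between tall_mould_center and short_mould_center below 0.008 m and z of tall_mould_center in the frame of short_mould_center between 0.027 and 0.039 m and angle between each of short_mould_center, tall_mould_center, bottle_center, jar_center's own z axis and vertical below 0.15 rad and linear speed of each of short_mould, tall_mould, bottle, jar below 0.02 m/s); the robot touches nothing.
It fails at once if the tall mould is pressed into the short one (pushed down with more than roughly 15 N: the contact forces round the wall add up to over 90 N) (contact force between tall_mould and short_mould above 90 N).
It fails at once if a mould, the bottle or the jar is dropped (falls at over 0.7 m/s, about 25 mm of fall, with nothing holding it) ((contact force between the fingers and short_mould below 0.05 N and linear speed of short_mould above 0.7 m/s) or (contact force between the fingers and tall_mould below 0.05 N and linear speed of tall_mould above 0.7 m/s) or (contact force between the fingers and bottle below 0.05 N and linear speed of bottle above 0.7 m/s) or (contact force between the fingers and jar below 0.05 N and linear speed of jar above 0.7 m/s)).
It fails at once if the bowl, plate or paddle is moved more than 15 mm (distance of any of bowl, plate, paddle from where it was at the start of the episode above 0.015 m).
It also fails if it takes over 99 s, if anything falls off the work surface, if the arm or the gripper's body presses on something with over 40 N, if the wrist force passes 120 N, or if a joint passes its speed limit or range.

## Working session

There is one attempt and no reset: what is moved stays moved. The work goes in short steps, Python scripts to look and compute and a tool call to move; the robot and the scene stay as the last step left them, time stands still between calls to the robot, and variables do not carry over. Pictures are saved under pics/ and viewed, at most 14 in all, crops included, and the job is handed in when it is done.

Besides the shell and the picture viewer there is one more tool, called as name(argument=value, ...), one argument or row to a line, values as JSON. carry_out: Moves the arm, as the interface text tells. Its arguments: {"type":"object","properties":{"increments":{"type":"array","items":{"type":"number"}},"grip_force":{"type":"number"}},"required":["increments"]}

```bash
mkdir -p pics; python3 - <<'E'
from workcell import manip, vision, job, models
import cv2, numpy as np
print(manip.state())
for n in("scene","top"):
    c=vision.camera(n); cv2.imwrite(f"pics/{n}0.png",c["img"]); np.save(f"{n}0.npy",c,allow_pickle=True)
    print(n,{k:v for k,v in c.items() if k not in("img","z_map")})
    for l in ["tray","square_board","round_board","short_mould_center","tall_mould_center","bottle_center","jar_center","bowl","plate","paddle"]:
        print(l,[(round(d["p"],2),np.round(d["box"]).tolist()) for d in models.search_frame(n,l)])
E
```

```text
{'clock': 0.0, 'joint_pos': array([-1.37898588e+00,  3.42710367e-01,  1.52501674e+00, -3.97335130e-05,
        1.27542874e+00, -1.45985899e-01]), 'qd': array([ 0.00082899,  0.00099279,  0.00151244,  0.00021181, -0.00197111,
        0.00011798]), 'tau': array([ 1.01921007e-03, -4.33669317e+01, -2.46014500e+01, -1.21375579e-04,
        7.70113635e-03,  2.01146679e-05]), 'position': array([ 173.92692041, -494.91658749,  230.6324841 ]), 'orientation': array([ 9.85769303e-01,  1.68101966e-01, -3.69034636e-05, -7.80954300e-04]), 'wrist_force': array([ 0.53717111, -0.11893816, -0.13147559]), 'torque': array([0.03364714, 0.01088204, 0.02556599]), 'grip_force': 0.0, 'gripper_width': 85.57130247660591}
scene {'fx': 475.5256634073647, 'fy': 475.5256634073647, 'cx': 276.77894704214225, 'cy': 209.89215242681908, 'eye': array([1211.38046977,  457.03595358,  613.81525034]), 'attitude': array([0.21256483, 0.40290943, 0.7959849 , 0.39860786])}
tray [(0.74, [203.0, 172.0, 366.0, 263.0])]
square_board [(0.59, [217.0, 180.0, 262.0, 207.0])]
round_board [(0.73, [301.0, 216.0, 343.0, 251.0])]
short_mould_
[... 569 characters left out ...]
rray([ 461.7889065 ,    9.52086227, 1043.91722197]), 'attitude': array([-0.0501085 ,  0.04664098,  0.70954506, -0.70132701])}
tray [(0.82, [229.0, 212.0, 363.0, 270.0])]
square_board [(0.94, [322.0, 221.0, 354.0, 262.0])]
round_board [(0.83, [232.0, 222.0, 266.0, 256.0])]
short_mould_center [(0.97, [186.0, 250.0, 212.0, 275.0]), (0.61, [147.0, 275.0, 175.0, 301.0])]
tall_mould_center [(0.86, [389.0, 192.0, 422.0, 218.0])]
bottle_center [(0.86, [395.0, 282.0, 430.0, 307.0]), (0.18, [227.0, 215.0, 364.0, 270.0])]
jar_center [(0.57, [150.0, 206.0, 183.0, 235.0])]
bowl [(0.8, [222.0, 122.0, 264.0, 166.0])]
plate [(0.82, [282.0, 127.0, 324.0, 168.0])]
paddle [(0.94, [360.0, 115.0, 392.0, 191.0])]
```

```bash
python3 - <<'E'
import cv2
a=cv2.imread("pics/top0.png");cv2.imwrite("pics/t.png",cv2.resize(a[90:330,110:450],None,fx=2.3,fy=2.3,interpolation=cv2.INTER_CUBIC))
E
```

```text
(no output)
```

View pics/t.png

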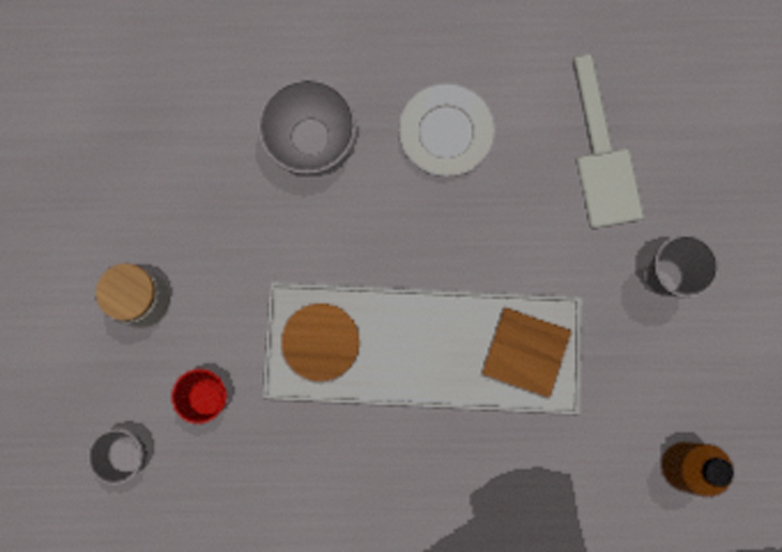

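View pics/scene0.png

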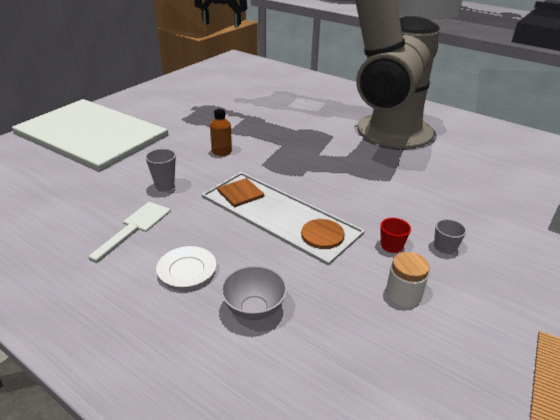

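The top view shows the jar at about (164,217) and the real short mould in grey at (162,288), with the red look-alike at (197,263). The tall mould is at (408,206), the bottle cap at (421,295), the round board on the left and the square board on the right. I'll measure them from depth.

```bash
cat > h.py <<'E'
import numpy as np, cv2
from scipy.spatial.transform import Rotation as R
from scipy.optimize import least_squares
def cloud(c):
    z=c["z_map"].astype(float); v,u=np.mgrid[:420,:560]
    p=np.stack([(u-c["cx"])/c["fx"]*z,-(v-c["cy"])/c["fy"]*z,-z],-1)
    w=p@R.from_quat(c["attitude"]).as_matrix().T+c["eye"]; w[z==0]=np.nan; return w
def inbox(w,b,m=3):
    l,t,r,bt=b; return w[t-m:bt+m,l-m:r+m].reshape(-1,3)
def circ(p,r):
    f=least_squares(lambda q:np.hypot(p[:,0]-q[0],p[:,1]-q[1])-r,p[:,:2].mean(0),loss="soft_l1",f_scale=2)
    return f.x,np.sqrt(np.median(f.fun**2))
E
python3 - <<'E'
from h import *
c=np.load("top0.npy",allow_pickle=True).item(); s=np.load("scene0.npy",allow_pickle=True).item()
W=cloud(c);S=cloud(s)
T={"jar":([150,206,183,235],[387,254,430,307],75,32,66,None),"short":([147,275,175,301],[434,220,463,252],50,28.5,46,1),"tall":([389,192,422,218],[145,152,175,192],85,32.5,80,1),"bottle":([395,282,430,307],[210,110,234,154],115,14,108,None),"red":([186,250,212,275],[381,218,414,252],50,28.5,46,1),"bowl":([222,122,264,166],[220,267,286,320],50,54,46,1),"plate":([282,127,324,168],[156,246,217,287],15,54,9,1)}
for k,(b,sb,h,r,zt,ring) in T.items():
    for nm,w,bb in(("top",W,b),("scene",S,sb)):
        p=inbox(w,bb); t=p[p[:,2]>zt]
        o=(t[:,:2].max(0)+t[:,:2].min(0))/2 if len(t) else None
        print(k,nm,len(t),"zmax",np.nanpercentile(p[:,2],99.5).round(1),"ctr",np.round(t[:,:2].mean(0),1),"mid",np.round(o,1), "circ",[np.round(x,1) for x in circ(t,r)] if ring else "")
    p=inbox(W,b) if 0 else inbox(S,sb)
    if k in("jar","bottle"):
        q=p[(p[:,2]>15)&(p[:,2]<(58 if k=="jar" else 72))]; print("  body",len(q),circ(q,32 if k=="jar" else 27))
print("counter z",np.nanmedian(W[300:,200:260,2]))
img=c["img"].astype(int)
br=((img[...,2]-img[...,0])>50)&np.isfinite(W[...,2])
for k,b in(("sq",[322,221,354,262]),("rd",[232,222,266,256])):
    m=np.zeros_like(br);m[b[1]-3:b[3]+3,b[0]-3:b[2]+3]=1;m&=br
    p=W[m]; print(k,m.sum(),np.median(p[:,2]),p[:,:2].mean(0).round(1),cv2.minAreaRect(p[:,:2].astype(np.float32)))
m=np.zeros_like(br);m[205:275,222:370]=1
tr=m&(((img.min(-1)>150))|br); p=W[tr]; print("tray",tr.sum(),cv2.minAreaRect(p[:,:2].astype(np.float32)))
# side-camera boards
img=s["img"].astype(int);br=((img[...,2]-img[...,0])>50)&np.isfinite(S[...,2])
for k,b in(("sq",[217,180,262,207]),("rd",[301,216,343,251])):
    m=np.zeros_like(br);m[b[1]-3:b[3]+3,b[0]-3:b[2]+3]=1;m&=br
    p=S[m];p=p[p[:,2]>9]; print(k,np.median(p[:,2]),p[:,:2].mean(0).round(1),cv2.minAreaRect(p[:,:2].astype(np.float32)))
E
```

```text
jar top 499 zmax 78.7 ctr [590.2 292.2] mid [590.2 293.7] circ 
jar scene 835 zmax 78.6 ctr [595.5 293.7] mid [590.3 292.3] circ 
  body 693 (array([589.13850346, 291.97615171]), np.float64(0.5359469855963326))
short top 106 zmax 52.4 ctr [417.4 308.1] mid [418.1 305.4] circ [array([419. , 305.1]), np.float64(1.1)]
short scene 219 zmax 53.3 ctr [417.7 304.6] mid [418.6 304.7] circ [array([418.9, 304.6]), np.float64(1.2)]
tall top 129 zmax 87.1 ctr [ 611.5 -299.9] mid [ 610.3 -297.2] circ [array([ 609.7, -296.5]), np.float64(1.1)]
tall scene 217 zmax 88.6 ctr [ 609.7 -298.1] mid [ 608.9 -297.5] circ [array([ 608.9, -297.6]), np.float64(1.3)]
bottle top 128 zmax 117.1 ctr [ 399.1 -307.5] mid [ 399.7 -308.1] circ 
bottle scene 79 zmax 118.9 ctr [ 401.9 -305.4] mid [ 399.5 -308.6] circ 
  body 406 (array([ 396.65359612, -310.93157397]), np.float64(1.2569246879082188))
red top 102 zmax 52.6 ctr [479.7 222.2] mid [479.9 218.7] circ [array([480.8, 217.7]), np.float64(1.2)]
red scene 280 zmax 77.9 ctr [498.  229.2] mid [518.3 238.6] circ [array([482. , 218.4]), np.float64(2.0)]
bowl top 232 
[... 379 characters left out ...]
([782.9, -50.7]), np.float64(8.9)]
counter z 0.4962376365763248
sq 931 12.852288916749785 [ 526.2 -137.7] ((526.991943359375, -137.97943115234375), (77.95027160644531, 78.61434173583984), 70.216064453125)
rd 881 12.732584051338563 [540.2  91. ] ((539.967041015625, 90.66860961914062), (84.66695404052734, 82.34647369384766), 0.18033333122730255)
tray 5270 ((476.1011047363281, -192.74948120117188), (0.0, 23.474172592163086), 0.0)
sq 15.56960699277488 [ 528.3 -135.4] ((525.8271484375, -136.84478759765625), (80.63872528076172, 80.85543823242188), 68.96420288085938)
rd 15.135381598064214 [542.9  93.3] ((540.548095703125, 91.95832061767578), (86.22789764404297, 85.6572036743164), 48.68467712402344)
```

carry_out(
  increments=[0,0,0,9.7,-1,0,0,0,9.7,-1,37,-30,0,0,-1,37,-30,0,0,-1,37,-30,0,0,-1,37,-30,10,0,-1,37,-30,20,0,-1,37,-30,20,0,-1,0,0,20,0,-1,0,0,0,0,-1],
  grip_force=30,
)

```text
clock: 2.35
position: [395.8, -314.5, 160.1]
orientation: [1.0, 0.0, -0.001, -0.001]
wrist_force: [-1.4, 0.7, 0.3]
gripper_width: 85.3
grip_force: 0.0
```

carry_out(
  increments=[3,-5.5,0,0,-1,0,0,0,0,-1,0,0,25,0,-1,0,0,30,0,-1,0,0,30,0,-1,0,0,20,0,-1,0,0,9,0,-1,0,0,0,0,1,0,0,0,0,1,0,0,0,0,1],
)

```text
clock: 3.6
position: [399.7, -310.5, 48.4]
orientation: [1.0, -0.0, 0.001, 0.001]
wrist_force: [-0.6, 0.7, 4.0]
gripper_width: 53.0
grip_force: 31.9
```

carry_out(
  increments=[0,0,-10,0,1,0,0,-25,0,1,0,0,-25,0,1,15,-30,-10,0,1,20,-50,0,0,1,20,-55,0,0,1,20,-55,0,0,1,20,-55,0,0,1,20,-55,0,0,1,15,-50,0,0,1],
)

```text
clock: 4.85
position: [529.9, 42.0, 117.8]
orientation: [1.0, -0.0, 0.0, 0.0]
wrist_force: [0.2, -1.0, -2.4]
gripper_width: 52.3
grip_force: 32.5
```

carry_out(
  increments=[10,-35,0,0,1,0,-16,0,0,1,0,0,0,0,1,0,0,0,0,1,0,0,0,0,1,0,0,0,0,1,0,0,0,0,1,0,0,0,0,1,0,0,0,0,1,0,0,0,0,1],
)

```text
clock: 6.1
position: [539.5, 90.9, 117.3]
orientation: [1.0, -0.0, -0.0, 0.0]
wrist_force: [1.0, -0.2, -2.5]
gripper_width: 52.5
grip_force: 32.6
```

carry_out(
  increments=[0,0,15,0,1,0,0,15,0,1,0,0,12,0,1,0,0,8,0,1,0,0,3,0,1,0,0,1,0,1,0,0,0,0,1,0,0,0,0,1,0,0,0,0,1,0,0,0,0,1],
)

```text
clock: 7.35
position: [539.5, 90.9, 63.4]
orientation: [1.0, -0.0, 0.0, 0.0]
wrist_force: [-1.1, 0.0, -2.4]
gripper_width: 52.4
grip_force: 32.6
```

carry_out(
  increments=[0,0,0.7,0,1,0,0,0.7,0,1,0,0,0.3,0,1,0,0,0,0,1,0,0,0,0,-0.2,0,0,0,0,-0.6,0,0,0,0,-1,0,0,0,0,-1,0,0,0,0,-1,0,0,0,0,-1],
)

```text
clock: 8.6
position: [539.5, 90.8, 61.6]
orientation: [1.0, -0.0, 0.0, 0.0]
wrist_force: [0.5, 0.3, 0.2]
gripper_width: 85.5
grip_force: 0.0
```

carry_out(
  increments=[0,0,-15,0,-1,0,0,-30,0,-1,0,0,-30,0,-1,0,0,-30,0,-1,5,-40,0,0,-1,12,-50,0,0,-1,12,-50,0,0,-1,12,-45,0,0,-1,9.5,-16,0,0,-1,0,0,0,0,-1],
)

```text
clock: 9.85
position: [590.2, 293.0, 167.1]
orientation: [1.0, 0.001, 0.0, -0.0]
wrist_force: [0.1, -0.2, 0.1]
gripper_width: 85.5
grip_force: 0.0
```

carry_out(
  increments=[0,-0.5,35,0,-1,0,0,30,0,-1,0,0,35,0,-1,0,0,35,0,-1,0,0,15,0,-1,0,0,1,0,-1,0,0,0,0,1,0,0,0,0,1,0,0,0,0,1,0,0,0,0,1],
)

```text
clock: 11.1
position: [591.3, 292.6, 17.5]
orientation: [1.0, -0.0, 0.002, -0.0]
wrist_force: [-0.1, 0.4, 6.5]
gripper_width: 63.3
grip_force: 33.7
```

carry_out(
  increments=[0,0,-10,0,1,0,0,-30,0,1,0,0,-40,0,1,0,0,-40,0,1,0,10,-30,0,1,-5,40,0,0,1,-10,55,0,0,1,-10,55,0,0,1,-10,55,0,0,1,-10,55,0,0,1],
)

```text
clock: 12.35
position: [544.2, 20.8, 166.0]
orientation: [1.0, -0.0, 0.0, 0.0]
wrist_force: [1.1, -0.5, -1.9]
gripper_width: 63.3
grip_force: 33.6
```

carry_out(
  increments=[-10,55,0,0,1,-10,50,0,0,1,0,40,0,0,1,0,14,20,0,1,0,0,40,0,1,0,0,40,0,1,0,0,15,0,1,0,0,10,0,1,0,0,5,0,1,0,0,0,0,1],
)

```text
clock: 13.6
position: [525.3, -136.7, 36.2]
orientation: [1.0, -0.0, 0.001, 0.0]
wrist_force: [0.2, 0.5, -1.8]
gripper_width: 63.7
grip_force: 33.7
```

carry_out(
  increments=[0.8,0.6,2,0,1,0,0,1,0,1,0,0,1,0,1,0,0,0.5,0,1,0,0,0.5,0,1,0,0,0,0,1,0,0,0,0,1,0,0,0,0,1,0,0,0,0,1,0,0,0,0,1],
)

```text
clock: 14.85
position: [525.6, -137.3, 30.6]
orientation: [1.0, -0.0, 0.0, 0.0]
wrist_force: [-1.0, -0.4, -1.9]
gripper_width: 63.4
grip_force: 33.9
```

carry_out(
  increments=[0.5,0,0.4,0,1,0,0,0.4,0,1,0,0,0.3,0,1,0,0,0,0,-0.2,0,0,0,0,-0.5,0,0,0,0,-1,0,0,0,0,-1,0,0,0,0,-1,0,0,-10,0,-1,0,0,-30,0,-1],
)

```text
clock: 16.1
position: [525.2, -136.9, 69.2]
orientation: [1.0, -0.0, -0.001, -0.001]
wrist_force: [0.8, 0.1, 0.6]
gripper_width: 85.4
grip_force: 0.0
```

carry_out(
  increments=[0,0,-40,0,-1,0,0,-40,0,-1,-10,-30,-20,0,-1,-15,-55,0,0,-1,-15,-55,0,0,-1,-15,-55,0,0,-1,-15,-55,0,0,-1,-15,-55,0,0,-1,-15,-55,0,0,-1,-7,-50,0,0,-1],
)

```text
clock: 17.35
position: [418.5, 274.7, 170.4]
orientation: [1.0, -0.0, 0.0, -0.0]
wrist_force: [1.0, -0.7, 0.1]
gripper_width: 85.5
grip_force: 0.0
```

carry_out(
  increments=[0,-25,0,0,-1,0,-7,0,0,-1,0,0,40,0,-1,0,0,30,0,-1,0,0,20,0,-1,0,0,0,0,-1,0,0,0,0,-1,0,0,0,0,-1,0,0,0,0,-1,0,0,0,0,-1],
)

```text
clock: 18.6
position: [419.6, 305.0, 79.8]
orientation: [1.0, -0.0, 0.0, -0.0]
wrist_force: [0.3, 0.7, -0.5]
gripper_width: 85.5
grip_force: 0.0
```

carry_out(
  increments=[-0.5,0,20,0,-1,0,0,20,0,-1,0,0,20,0,-1,0,0,7,0,-1,0,0,0,0,-1,0,0,0,0,1,0,0,0,0,1,0,0,0,0,1,0,0,0,0,1,0,0,0,0,1],
  grip_force=25,
)

```text
clock: 19.85
position: [419.5, 305.0, 13.6]
orientation: [1.0, -0.0, 0.001, -0.0]
wrist_force: [-1.2, -0.7, 5.9]
gripper_width: 57.3
grip_force: 25.5
```

carry_out(
  increments=[0,0,-10,0,1,0,0,-30,0,1,0,0,-40,0,1,0,0,-40,0,1,5,20,-25,0,1,15,50,0,0,1,20,55,0,0,1,20,55,0,0,1,20,55,0,0,1,20,50,0,0,1],
)

```text
clock: 21.1
position: [519.1, 17.8, 158.4]
orientation: [1.0, -0.001, 0.001, 0.0]
wrist_force: [0.1, -0.7, -0.6]
gripper_width: 57.1
grip_force: 27.1
```

carry_out(
  increments=[13,35,0,0,1,0,8,20,0,1,0,0,40,0,1,0,0,40,0,1,0,0,22,0,1,0,0,12,0,1,0,0,3,0,1,0,0,0,0,1,0,0,0,0,1,0,0,0,0,1],
)

```text
clock: 22.35
position: [532.1, -23.3, 21.1]
orientation: [1.0, -0.0, 0.001, 0.0]
wrist_force: [-0.3, -0.5, -1.6]
gripper_width: 57.7
grip_force: 27.1
```

carry_out(
  increments=[1,0,1,0,1,0,0,1,0,1,0,0,1,0,1,0,0,0.5,0,1,0,0,0.5,0,1,0,0,0.5,0,1,0,0,0,0,1,0,0,0,0,1,0,0,0,0,1,0,0,0,0,1],
)

```text
clock: 23.6
position: [532.7, -23.2, 16.7]
orientation: [1.0, -0.0, 0.0, 0.0]
wrist_force: [-3.0, 0.2, 6.9]
gripper_width: 56.5
grip_force: 27.3
```

carry_out(
  increments=[0,0,0,0,0,0,0,0,0,-0.3,0,0,0,0,-0.7,0,0,0,0,-1,0,0,0,0,-1,0,0,-15,0,-1,0,0,-40,0,-1,0,0,-45,0,-1,0,0,-45,0,-1,0,10,-5,0,-1],
)

```text
clock: 24.85
position: [534.5, -33.3, 170.4]
orientation: [1.0, 0.0, 0.004, 0.001]
wrist_force: [-0.1, 0.4, -0.7]
gripper_width: 85.6
grip_force: 0.0
```

carry_out(
  increments=[5,30,0,0,-1,15,50,0,0,-1,15,50,0,0,-1,15,50,0,0,-1,15,50,0,0,-1,11,30,0,0,-1,0,4,0,0,-1,0,0,0,0,-1,0,0,0,0,-1,0,0,0,0,-1],
)

```text
clock: 26.1
position: [608.5, -296.2, 166.3]
orientation: [1.0, 0.0, 0.0, 0.0]
wrist_force: [0.4, -0.6, -0.7]
gripper_width: 85.2
grip_force: 0.0
```

```bash
cat > chk.py <<'E'
from h import *
from workcell import vision,manip
import sys
def run(tag):
    c=vision.camera("top");s=vision.camera("scene");W=cloud(c);S=cloud(s)
    P=np.vstack([W.reshape(-1,3),S.reshape(-1,3)]); P=P[np.isfinite(P[:,2])]
    def near(P,x,y,r,lo,hi): return P[(np.hypot(P[:,0]-x,P[:,1]-y)<r)&(P[:,2]>lo)&(P[:,2]<hi)]
    for nm,Q in(("top",W.reshape(-1,3)),("scene",S.reshape(-1,3))):
        a=near(Q,533.2,-23.1,45,49,60); print(nm,"short rim",len(a),[np.round(x,1) for x in circ(a,28.5)] if len(a)>8 else "")
        for k,x,y,lo,hi in(("jar lid",526.5,-137.5,78,97),("bottle cap",540,91,120,140),("tallrim",609.3,-297.2,79,95),("nested rim",533,-23,97,112)):
            a=near(Q,x,y,50,lo,hi)
            if len(a)>8: print(nm,k,len(a),a[:,:2].mean(0).round(1),((a.max(0)+a.min(0))/2).round(1),"circ",[np.round(x,1) for x in circ(a,32.5)] if "rim" in k else "")
    cv2.imwrite(f"pics/{tag}.png",np.hstack([cv2.resize(c["img"][180:300,200:440],(400,200)),cv2.resize(s["img"][90:270,120:480],(400,200))]))
run(sys.argv[1])
E
python3 chk.py c1
```

```text
top short rim 87 [array([531.3, -22.2]), np.float64(1.1)]
top jar lid 513 [ 525.1 -135.7] [ 524.8 -136.6   85.5] circ 
top bottle cap 116 [538.3  91.8] [538.2  91.9 126.5] circ 
top tallrim 53 [ 599.3 -288.9] [ 604.2 -295.8   84.2] circ [array([ 610.9, -296.2]), np.float64(0.8)]
scene short rim 191 [array([531.4, -23. ]), np.float64(1.1)]
scene jar lid 424 [ 530.1 -132.7] [ 524.4 -137.    85.6] circ 
scene bottle cap 152 [542.1  93.4] [538.2  91.5 125.9] circ 
scene tallrim 254 [ 608.8 -298.7] [ 608.7 -296.7   84.7] circ [array([ 608.9, -297.5]), np.float64(1.3)]
```

View pics/c1.png

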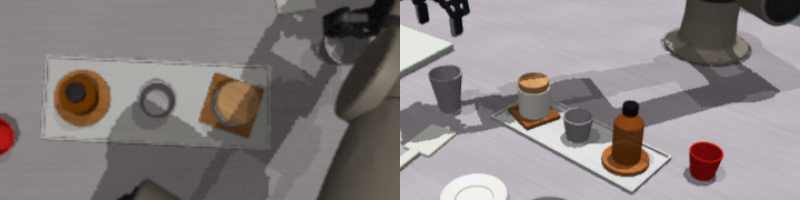

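The picture shows the jar on the square board (at about 232,100), the short mould mid-tray (157,100) and the bottle on the round board (77,95). All three stand upright and measure within 2 mm of their marks. The tall mould is next.

carry_out(
  increments=[0.7,1,30,0,-1,0,0,30,0,-1,0,0,30,0,-1,0,0,20,0,-1,0,0,10,0,-1,0,0,0,0,-1,0,0,0,0,1,0,0,0,0,1,0,0,0,0,1,0,0,0,0,1],
  grip_force=25,
)

```text
clock: 27.45
position: [609.9, -298.6, 47.6]
orientation: [1.0, -0.0, 0.001, 0.001]
wrist_force: [-1.0, 0.7, 7.1]
gripper_width: 65.2
grip_force: 27.7
```

carry_out(
  increments=[0,0,-10,0,1,0,0,-30,0,1,0,0,-40,0,1,0,0,-30,0,1,-5,-20,-10,0,1,-15,-50,0,0,1,-15,-55,0,0,1,-15,-55,0,0,1,-15,-50,0,0,1,-12,-35,0,0,1],
)

```text
clock: 28.7
position: [529.9, -29.9, 165.1]
orientation: [1.0, 0.001, -0.001, -0.0]
wrist_force: [0.6, -0.6, -0.7]
gripper_width: 65.4
grip_force: 28.2
```

carry_out(
  increments=[-0.5,-10.6,0,0,1,0,0,10,0,1,0,0,20,0,1,0,0,10,0,1,0,0,5,0,1,0,0,0,0,1,0,0,0,0,1,0,0,0,0,1,0,0,0,0,1,0,0,0,0,1],
)

```text
clock: 29.95
position: [531.9, -22.6, 121.1]
orientation: [1.0, -0.0, 0.0, 0.0]
wrist_force: [-0.1, 0.7, -1.2]
gripper_width: 65.3
grip_force: 28.2
```

```bash
python3 - <<'E'
from workcell import vision
from h import *
s=vision.camera("scene");S=cloud(s).reshape(-1,3)
for lo,hi in((78,90),(90,105),(105,120),(120,135),(30,52)):
    a=S[(np.hypot(S[:,0]-532,S[:,1]+23)<36)&(S[:,2]>lo)&(S[:,2]<hi)]
    a=a[np.isfinite(a[:,0])]
    def f(q): 
        h=(a[:,2]-74) if lo>60 else a[:,2]-3
        return np.hypot(a[:,0]-q[0],a[:,1]-q[1])-((21 if lo>60 else 22)+.15*h)
    r=least_squares(f,[530,-23],loss="soft_l1",f_scale=1); print(lo,len(a),r.x.round(1),np.median(abs(r.fun)).round(2))
cv2.imwrite("pics/n1.png",cv2.resize(s["img"][130:250,200:360],(640,480),interpolation=cv2.INTER_CUBIC))
E
```

```text
78 92 [530.1 -23.3] 0.55
90 124 [530.3 -23.2] 0.71
105 139 [530.1 -23.2] 0.75
120 184 [530.5 -22.9] 0.78
30 358 [530.9 -22.8] 2.15
```

View pics/n1.png

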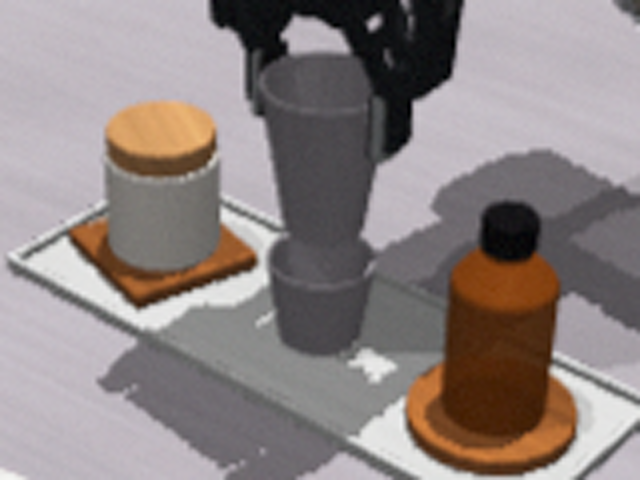

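The picture shows the tall mould upright, with its foot near (325,240) directly over the short mould at (320,290). They are aligned to about 1 mm.

carry_out(
  increments=[0.5,0,12,0,1,0,0,15,0,1,0,0,12,0,1,0,0,6,0,1,0,0,3,0,1,0,0,2,0,1,0,0,1,0,1,0,0,0,0,1,0,0,0,0,1,0,0,0,0,1],
)

```text
clock: 31.25
position: [532.5, -22.7, 70.1]
orientation: [1.0, -0.0, 0.0, 0.0]
wrist_force: [1.1, -0.2, -0.3]
gripper_width: 65.6
grip_force: 28.2
```

carry_out(
  increments=[0,0,0.5,0,1,0,0,0.5,0,1,0,0,0.5,0,1,0,0,0.5,0,1,0,0,0.5,0,1,0,0,0,0,1,0,0,0,0,1,0,0,0,0,1,0,0,0,0,1,0,0,0,0,1],
)

```text
clock: 32.5
position: [532.4, -22.6, 67.4]
orientation: [1.0, -0.0, -0.0, 0.0]
wrist_force: [-0.3, -0.7, -1.1]
gripper_width: 65.4
grip_force: 28.2
```

carry_out(
  increments=[0,0,0.3,0,1,0,0,0.3,0,1,0,0,0.3,0,1,0,0,0.2,0,1,0,0,0,0,1,0,0,0,0,1,0,0,0,0,1,0,0,0,0,1,0,0,0,0,1,0,0,0,0,1],
)

```text
clock: 33.75
position: [532.4, -22.7, 66.4]
orientation: [1.0, -0.0, -0.0, 0.0]
wrist_force: [-0.3, -0.3, -0.9]
gripper_width: 65.5
grip_force: 28.2
```

carry_out(
  increments=[0,0,0.2,0,1,0,0,0.2,0,1,0,0,0,0,1,0,0,0,0,1,0,0,0,0,1,0,0,0,0,1,0,0,0,0,1,0,0,0,0,1,0,0,0,0,1,0,0,0,0,1],
)

```text
clock: 35.0
position: [532.4, -22.7, 66.0]
orientation: [1.0, -0.0, 0.0, 0.0]
wrist_force: [-0.4, -1.5, -0.1]
gripper_width: 65.7
grip_force: 28.3
```

carry_out(
  increments=[0,0,0.2,0,1,0,0,0,0,1,0,0,0,0,0.3,0,0,0,0,0,0,0,0,0,-0.3,0,0,0,0,-0.5,0,0,0,0,-0.7,0,0,0,0,-0.85,0,0,0,0,-1,0,0,0,0,-1],
  grip_force=20,
)

```text
clock: 36.25
position: [532.4, -22.6, 65.8]
orientation: [1.0, -0.0, -0.0, 0.0]
wrist_force: [-0.8, 0.1, -0.0]
gripper_width: 85.1
grip_force: 0.0
```

carry_out(
  increments=[0,0,-5,0,-1,0,0,-15,0,-1,0,0,-30,0,-1,0,0,-40,0,-1,0,0,-40,0,-1,-20,10,0,0,-1,-40,20,0,0,-1,-40,20,0,0,-1,-20,0,0,0,-1,0,0,0,0,-1],
)

```text
clock: 37.5
position: [411.7, -72.7, 197.0]
orientation: [1.0, -0.001, 0.001, 0.0]
wrist_force: [0.5, 0.4, -0.6]
gripper_width: 85.4
grip_force: 0.0
```

```bash
python3 chk.py c2
```

```text
top short rim 44 [array([527.1, -21.7]), np.float64(3.1)]
top jar lid 518 [ 525.  -135.6] [ 524.8 -136.9   85.3] circ 
top bottle cap 116 [538.3  91.8] [538.1  91.9 126.2] circ 
top nested rim 138 [532.2 -21.8] [532.9 -21.4 101.8] circ [array([532. , -21.3]), np.float64(1.1)]
scene short rim 138 [array([529.6, -23.7]), np.float64(1.2)]
scene jar lid 425 [ 530.  -132.9] [ 525.3 -138.7   85.8] circ 
scene bottle cap 152 [541.9  93.3] [539.4  91.1 126.2] circ 
scene nested rim 269 [530.4 -23.1] [530.1 -23.1 102.1] circ [array([531.6, -22.3]), np.float64(1.2)]
```

View pics/c2.png

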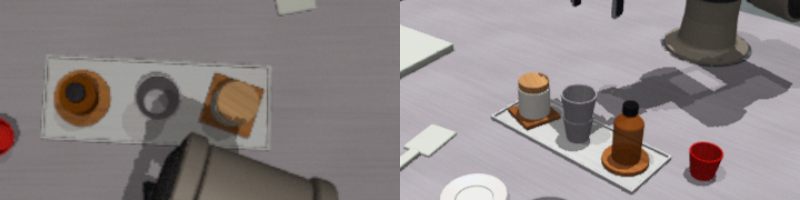

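The picture shows the tall mould nested upright at (157,97), with its rim at about z = 103 as expected. The jar and bottle are on their boards, and the arm is clear of everything.

```bash
python3 -c "
from workcell import job
print(job.hand_in())"
```

```text
the job is handed in; nothing more can be done
None
```

The job is handed in, and no verdict came back: jar, bottle and short mould measured within about 3 mm of their marks, the tall mould is loosely nested and upright in the short one, and the arm stayed clear of the bowl, plate and paddle.

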